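# Clear a sample-preparation bench: bottles, holders and tamper to their places

### The job

Clear up after sample preparation: stand both stoppered weighing bottles on the porcelain plate of the open desiccator, lay the two loose round steel sample holders flat in the two empty pockets of the white rack, and put the tamper in the steel instrument tray. Set each thing down rather than dropping it, and keep the glass bottles upright. Leave the holder that is already in the rack, and the beaker, where they are.

Things in the scene. Friction and masses are not known exactly. Their poses are not given: they have to be found in the camera images.
- bottle_wide_center (a point): Glass weighing bottle with ground-in stopper, the wider one: body 40 mm in diameter and 46 mm high, with a whitish frosted stopper rim of 41 mm in its top 6 mm, above it a small frosted knob 15 mm wide on a thin neck, 64 mm high in all, about 75 g. The stopper is stuck fast, it is one piece. Stands upright on the bench. Point on its axis half-way up, 32 mm above its underside; z up along its axis.
- bottle_slim_center (a point): Glass weighing bottle with ground-in stopper, the slim one: body 30 mm in diameter and 54 mm high, with a whitish frosted stopper rim of 31 mm in its top 6 mm, above it a small frosted knob 15 mm wide on a thin neck, 72 mm high in all, about 55 g. One piece. Stands upright on the bench. Point on its axis half-way up, 36 mm above its underside; z up along its axis.
- holder_a_center (a point): Loose round stainless-steel sample holder, a plain disc 50 mm in diameter and 20 mm high, 0.25 kg, with a shallow dark well (28 mm wide, 4 mm deep) in its top, lying flat on the bench. Point at its centre, 10 mm above its underside; z along its axis. Grip it across the diameter near the top so that the fingers stay clear of the rack's upper face (10 mm above the bench; a seated holder stands 14 mm out of it). One of two alike; either may go in either empty pocket.
- holder_b_center (a point): Loose round stainless-steel sample holder, a plain disc 50 mm in diameter and 20 mm high, 0.25 kg, with a shallow dark well (28 mm wide, 4 mm deep) in its top, lying flat on the bench. Point at its centre, 10 mm above its underside; z along its axis. Grip it across the diameter near the top so that the fingers stay clear of the rack's upper face (10 mm above the bench; a seated holder stands 14 mm out of it). The other of the two; either may go in either empty pocket.
- tamper_center (a point): Hand tamper for pressing samples flat, standing on its foot: aluminium foot disc 34 mm in diameter and 12 mm high, stem 14 mm in diameter from 12 to 44 mm height, black knob up to 26 mm in diameter from 44 to 62 mm; about 90 g. Point on its axis half-way up (in the stem), 31 mm above its underside; z up along its axis.
- desiccator_plate (a point): Open glass desiccator base, fixed on the bench (its lid lies aside at the back): round, 184 mm in diameter over its flat glass rim, rim top 88 mm above the bench. Inside lies a white perforated porcelain plate, 151 mm in diameter, on which the bottles stand. Point at the centre of the plate's top face, 75 mm above the bench, that is 13 mm below the rim; the clear opening inside the rim is 152 mm wide. z up.
- rack: White plastic holder rack, a flat block 84 mm (its x) by 228 mm (its y) and 10 mm high, fixed on the bench, with a row of three round pockets, 68 mm in diameter and 6 mm deep (pocket floor 4 mm above the bench). Origin at the centre of its underside, z up. Pocket centres lie on its y axis, at y = -74 mm (empty), 0 (empty) and +74 mm (already holds a holder).
- holder_racked_center (a point): A third steel sample holder of the same kind (50 mm diameter, 20 mm high), already lying loose in the pocket at the rack's +y end: it is to stay there untouched. Point at its centre, 10 mm above its underside.
- tray: Shallow open stainless-steel instrument tray, 130 mm (its x) by 210 mm (its y), 18 mm high, walls and floor 3 mm, fixed on the bench. Origin at the centre of its underside, z up. A spatula and a pair of tweezers (up to 10 mm high) lie fixed in it along y on its +x side, from x = +28 to +60 mm; the floor from x = -60 to +25 mm is free over the tray's whole length.
- beaker_center (a point): Small empty glass beaker, 44 mm in diameter, 60 mm high, 50 g, standing loose on the bench among the rest; a bystander that is to be left alone. Point on its axis 30 mm above its underside. (Other bystanders: a white mortar with a pestle leaning in it, about 76 mm across and 70 mm high, stands in a like place on the other side, and flat tweezers lie on the robot's side of the paper sheet.)
Things that resemble listed ones, but are neither listed nor needed, are in the scene too. What is shaped like the part that bears tamper_center but green is not meant. What is shaped like the part that bears bottle_slim_center but red is not meant.

How it is judged:
At the end, for the whole second after the job is handed in: Both bottles upright (0.08 rad) on the desiccator plate; both loose holders flat (0.08 rad), one in each empty pocket of the rack (12 mm), the third still in its own; the tamper within the tray walls, standing or lying, its centre below 45 mm; all five at rest (horizontal distance between each of bottle_wide_center, bottle_slim_center and desiccator_plate below 0.062 m and z of bottle_wide_center in the frame of desiccator_plate between 0.028 and 0.036 m and angle between each of bottle_wide_center, bottle_slim_center, holder_racked_center's own z axis and vertical below 0.08 rad and z of bottle_slim_center in the frame of desiccator_plate between 0.032 and 0.04 m and (((x of holder_a_center in the frame of rack between -0.012 and 0.012 m and y of holder_a_center in the frame of rack between -0.086 and -0.062 m and z of holder_a_center in the frame of rack between 0.01 and 0.0165 m and angle between holder_a_center's own z axis and vertical below 0.08 rad) and (x of holder_b_center in the frame of rack between -0.012 and 0.012 m and y of holder_b_center in the frame of rack between -0.012 and 0.012 m and z of holder_b_center in the frame of rack between 0.01 and 0.0165 m and angle between holder_b_center's own z axis and vertical below 0.08 rad)) or ((x of holder_a_center in the frame of rack between -0.012 and 0.012 m and y of holder_a_center in the frame of rack between -0.012 and 0.012 m and z of holder_a_center in the frame of rack between 0.01 and 0.0165 m and angle between holder_a_center's own z axis and vertical below 0.08 rad) and (x of holder_b_center in the frame of rack between -0.012 and 0.012 m and y of holder_b_center in the frame of rack between -0.086 and -0.062 m and z of holder_b_center in the frame of rack between 0.01 and 0.0165 m and angle between holder_b_center's own z axis and vertical below 0.08 rad))) and x of holder_racked_center in the frame of rack between -0.012 and 0.012 m and y of holder_racked_center in the frame of rack between 0.062 and 0.086 m and z of holder_racked_center in the frame of rack between 0.01 and 0.0165 m and x of tamper_center in the frame of tray between -0.062 and 0.062 m and y of tamper_center in the frame of tray between -0.102 and 0.102 m and z of tamper_center in the frame of tray below 0.045 m and linear speed of each of bottle_wide, bottle_slim, holder_a, holder_b, tamper below 0.02 m/s); the robot touches nothing.
It fails at once if one of the five things drops freely (falls faster than 0.6 m/s, about 18 mm, while the fingers do not hold it) ((linear speed of bottle_wide above 0.6 m/s and contact force between bottle_wide and the fingers below 0.05 N) or (linear speed of bottle_slim above 0.6 m/s and contact force between bottle_slim and the fingers below 0.05 N) or (linear speed of holder_a above 0.6 m/s and contact force between holder_a and the fingers below 0.05 N) or (linear speed of holder_b above 0.6 m/s and contact force between holder_b and the fingers below 0.05 N) or (linear speed of tamper above 0.6 m/s and contact force between tamper and the fingers below 0.05 N)).
It fails at once if a weighing bottle is tipped by more than 0.6 rad (angle between any of bottle_wide_center, bottle_slim_center's own z axis and vertical above 0.6 rad).
It fails at once if the holder that was already in the rack is moved by more than 10 mm (distance of holder_racked_center from where it was at the start of the episode above 0.01 m).
It fails at once if the beaker is moved by more than 20 mm or tipped by more than 0.4 rad (distance of beaker_center from where it was at the start of the episode above 0.02 m or angle between beaker_center's own z axis and vertical above 0.4 rad).
It also fails if it takes over 136 s, if anything falls off the work surface, if the arm or the gripper's body presses on something with over 40 N, if the wrist force passes 120 N, or if a joint passes its speed limit or range.

### The arm

A 6-joint arm with a two-finger parallel gripper is mounted at the origin on the work surface. World frame = base frame: x ahead of the robot, y to its left, z up, the work surface at z = 0. Lengths are in m, angles in rad, forces in N, time in s.
With the tool pointing down it reaches from about 0.25 to 0.775 m from the base axis. Payload 4 kg.
Tool frame: the origin (TCP) lies on the centre line of the jaws, within the pads' length; the fingertips stand 14 mm ahead of it and the grasp point (between the pads) lies 5 mm behind it (robot.tcp_to_tips is the distance from the TCP to the fingertips, in m); z points along the fingers, y is the line along which they close (so a half turn about z gives the same grasp; the last joint's range is limited). The gripper opens to 94 mm and grips with 3 to 60 N. Pads are 16 mm wide; open, the fingers measure 119 mm over their backs; the gripper's body (75 mm by 177 mm) begins 78 mm behind the grasp point.
Start: joints at [-1.422, 0.087, 1.371, -0, 1.684, -0.103], TCP at [0.137, -0.533, 0.22] pointing down, gripper open.
Joint ranges: [-3.1, 3.1], [-0.76, 2.03], [0.27, 2.55], [-1.08, 4.22], [0.17, 2.65], [-2.57, 2.57]. Speed limits (rad/s): [2.79, 2.79, 3.14, 3.14, 3.14, 3.14].

### API

Orientations are given as [roll, pitch, yaw] about the fixed x, y, z axes, in that order (R = Rz(yaw) Ry(pitch) Rx(roll)).
In Python, from bench import robot gives the robot as it stands.
- The arm moves only by the tool carry_out, never from a script. Its argument "increments" is a list of rows, each a list of 3 entries, a list of its own where there are three numbers: the closure in counts, from 0 (fully open) to 255 (shut), then the shift along the tool's x, y, z in mm, then the turn about the tool's z in degrees. In form: [[fingers, [dx, dy, dz], twist], ...]. A call has 1 to 8 rows; each row shifts and turns the commanded pose from where the row before left it, along the tool's axes as they then stand; what a row does not reach is not made up. A row lasts 1/10 s, in which the tool goes at most 50 mm and 8.59 degrees, less where a joint would pass 70% of its speed; a pose out of reach is approached as far as the arm can. A call with a gripper value outside its range is refused whole. The fingers move at their own pace and stop on an object; the grip force is fixed at half the most. Time passes only in rows, so rows that do not move let the fingers close. It gives the time, the measured TCP pose, the force, the opening and the grip force at its end, in the units of the state.
- robot.get_obs(): the state, without advancing time (a new reading comes with each control period).
- robot.snapshot(name): name is "scene" or "top" or "wrist"; returns the picture (480x640x3 uint8, blue, green, red); there is no depth.
- robot.get_calibration(name): a dict with "vfov" (degrees; the focal length in pixels is half the picture's height over the tangent of half this angle, whatever the lens; pixels are square), "cx", "cy" (the principal point, pixels), "T" (4x4, takes a point from camera to world coordinates). Camera axes: x right, y down, z forward; pixel columns grow to the right and rows downward; lengths in m; the calibration is good to about 2 mm. A picture is of the moment at which its call begins: read the wrist's pose just before it. get_calibration takes no time and is no camera call; for the wrist camera it gives the pose at the moment of the call.
- robot.close_job(): hands the job in; it is judged then, once.
The state is a dict: "time": time; "joint_positions": joint angles; "qvel": joint speeds; "joint_torque": joint torques, N m; "tool_pos": TCP position; "ee_rot": TCP orientation; "wrist_force": force on the tool from outside, world axes, zero at the start; "wrist_torque": the same for the moment, N m; "width": finger opening in m; "finger_force": force on a finger pad.
Only numpy, scipy, OpenCV 4.12 (cv2) and the standard library are available. Lean on these libraries where they do the work, as an engineer would, in place of code of your own. Each camera call takes 0.05 s, during which the arm holds its last target. There are 200 camera calls.

## Working session

There is one attempt and no reset: what is moved stays moved. The work goes in short steps, Python scripts to look and compute and a tool call to move; the robot and the scene stay as the last step left them, time stands still between calls to the robot, and variables do not carry over. Pictures are saved under pics/ and viewed, at most 14 in all, crops included, and the job is handed in when it is done.

Besides the shell and the picture viewer there is one more tool, called after ">>>" by a JSON object that holds its "name" and its "arguments", one argument or row to a line. carry_out: Moves the arm, as the interface text tells. Its arguments: {"type":"object","properties":{"increments":{"type":"array","items":{"type":"array"}}},"required":["increments"]}

```bash
ls; mkdir -p pics; python3 - <<'E'
from bench import robot
import cv2
o=robot.get_obs();print(o)
for n in("scene","top"):
    c=robot.get_calibration(n);print(n,c)
    cv2.imwrite(f"pics/{n}0.png",robot.snapshot(n))
E
```

```text
pics
{'time': 0.0, 'joint_positions': array([-1.42209290e+00,  8.79369453e-02,  1.37223913e+00,  2.25402346e-07,
        1.68359888e+00, -1.03111387e-01]), 'qvel': array([-0.00321034, -0.00087345, -0.00052721, -0.00281257, -0.00149492,
       -0.00071348]), 'joint_torque': array([-9.33604970e-04, -3.40172160e+01, -3.02433586e+01,  7.15111778e-02,
        3.29176162e-02, -1.74302700e-04]), 'tool_pos': array([ 0.13695159, -0.53214259,  0.21832169]), 'ee_rot': array([-3.13942197e+00, -2.24843914e-04,  2.51814594e-01]), 'wrist_force': array([0.11876837, 0.60879042, 0.44124953]), 'wrist_torque': array([0.00354414, 0.01436068, 0.03088715]), 'finger_force': 0.0, 'width': 0.09398374793393299}
scene {'vfov': 46.97043173813224, 'cx': 316.1362234058949, 'cy': 243.42788513187872, 'T': array([[-0.03608469,  0.85279985, -0.52098974,  1.00977894],
       [ 0.99933676,  0.02824041, -0.02298961,  0.06559942],
       [-0.00489257, -0.52147377, -0.85325328,  0.92619535],
       [ 0.        ,  0.        ,  0.        ,  1.        ]])}
top {'vfov': 50.00856597773102, 'cx': 320.96020991438877, 'cy': 230.83855594126481, 'T': array([[ 1.98500772e-02, -9.91135530e-01,  1.31363372e-01,
         3.39591520e-01],
       [-9.99802602e-01, -1.95656590e-02,  3.45559774e-03,
         2.11854907e-02],
       [-8.54754756e-04, -1.31406035e-01, -9.91328262e-01,
         1.07087698e+00],
       [ 0.00000000e+00,  0.00000000e+00,  0.00000000e+00,
         1.00000000e+00]])}
```

View pics/top0.png

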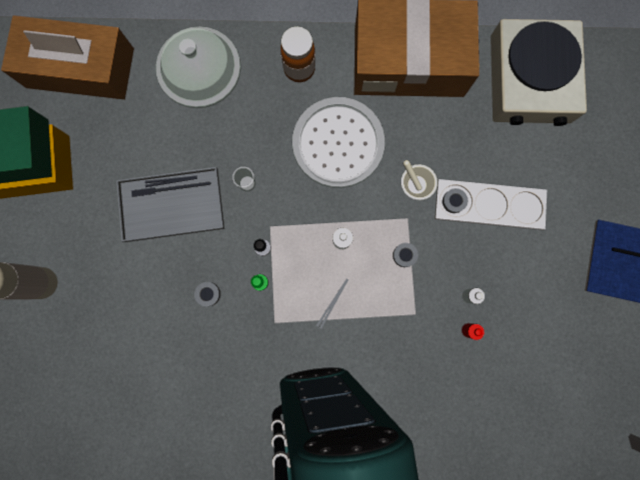

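View pics/scene0.png

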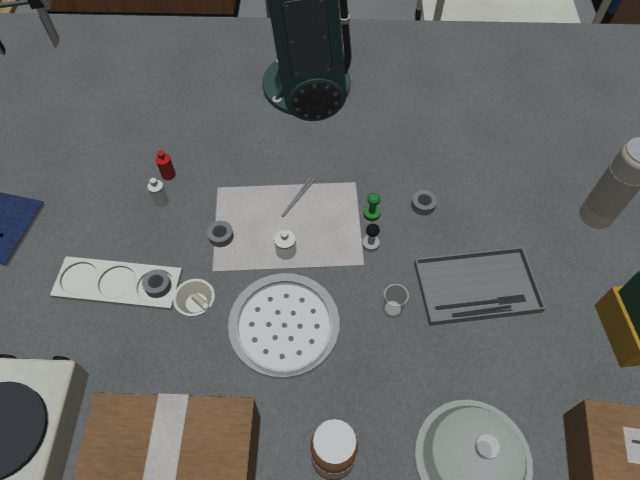

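Candidates (top view):
- **Slim bottle:** whitish-clear at (476,296); red decoy at (476,332).
- **Tamper:** black knob at (261,246); green decoy at (259,283).
- **Wide bottle:** (343,238).
- **Loose holders:** (207,294) and (404,255); the one at (455,200) is already racked.
- **Other glass:** beaker at (244,178).

I choose the white slim bottle and the black tamper.

```bash
cat > h.py <<'E'
import numpy as np, cv2
from bench import robot
def ray(name,u,v,cal=None):
    c=cal or robot.get_calibration(name); f=240/np.tan(np.radians(c["vfov"]/2)); T=c["T"]
    return T[:3,3], T[:3,:3]@np.array([(u-c["cx"])/f,(v-c["cy"])/f,1.])
def plane(name,u,v,z,cal=None):
    p,d=ray(name,u,v,cal); return (p+d*(z-p[2])/d[2]).round(4)
def blobs(mask,amin,amax):
    for c in cv2.findContours(mask.astype(np.uint8),cv2.RETR_EXTERNAL,cv2.CHAIN_APPROX_NONE)[0]:
        a=cv2.contourArea(c)
        if amin<a<amax: yield c
E
python3 - <<'E'
import cv2,numpy as np
from h import *
t=cv2.imread("pics/top0.png");s=cv2.imread("pics/scene0.png")
# crops
a=cv2.resize(t[160:310,185:305],None,fx=3.3,fy=3.3,interpolation=cv2.INTER_CUBIC)
b=cv2.resize(t[190:340,440:560],None,fx=3.3,fy=3.3,interpolation=cv2.INTER_CUBIC)
cv2.imwrite("pics/crop1.png",np.hstack([a,b]))
for nm,im in(("top",t),("scene",s)):
    print(nm)
    mn,mx=im.min(2).astype(int),im.max(2).astype(int)
    for lab,m,lo,hi in(("white",mn>185,20,9000),("dark",mx<50,15,300),):
        for c in blobs(m,lo,hi):
            x,y,w,h=cv2.boundingRect(c);(r,sz,an)=cv2.minAreaRect(c)
            print(lab,x,y,w,h,int(cv2.contourArea(c)),np.round(r,1),np.round(sz,1),round(an,1))
E
```

```text
top
white 470 289 14 14 136 [476.5 295.5] [13. 13.] 90.0
white 334 228 19 19 255 [343. 237.] [18. 18.] 90.0
white 437 180 109 48 3933 [491.5 203.8] [108.9  37.9] 5.6
white 409 177 17 16 83 [417.  184.5] [15. 16.] 90.0
white 301 108 75 72 4150 [338.  143.5] [71. 74.] 90.0
white 282 28 29 27 578 [296.  41.] [26. 28.] 90.0
dark 275 457 14 23 236 [281.5 468. ] [22. 13.] 90.0
dark 274 438 12 16 121 [279.5 445.5] [15. 11.] 90.0
dark 629 435 11 17 111 [634. 443.] [16. 10.] 90.0
dark 273 423 10 12 73 [277.5 428.5] [11.  9.] 90.0
dark 612 248 28 9 78 [625.6 251.6] [28.1  4. ] 12.8
dark 254 239 12 12 98 [259.5 244.5] [11. 11.] 90.0
dark 133 183 77 13 73 [170.9 188.1] [ 4.1 76.9] 82.4
dark 119 182 6 57 15 [121.3 210. ] [56.2  1.6] 85.6
dark 162 178 29 6 25 [176.  180.3] [ 3.1 28.3] 84.3
dark 553 116 15 10 106 [560.  120.5] [ 9. 14.] 90.0
dark 509 115 15 10 107 [516.  119.5] [ 9. 14.] 90.0
dark 287 73 26 9 24 [299.8  77.6] [ 7.2 25.1] 85.4
dark 285 61 26 7 17 [297.6  64.3] [ 5.7 25. ] 87.6
scene
white 314 420 41 43 1326 [334. 441.] [42. 40.] 90.0
white 187 298 15 14 93 [192.3 306.2] [16.3  8.5] 45.0
white 240 285 89 84 5709 [284.  326.5] [83. 88.] 90.0
white 75 263 106 44 1434 [127.5 282.1] [101.3  39.5] 6.3
white 275 231 20 16 138 [284.5 238.5] [15. 19.] 90.0
dark 0 394 48 86 179 [ 28.9 441.1] [23.1 92.7] 23.8
dark 53 356 16 4 19 [ 60.6 357.3] [15.1  2.5] 4.1
dark 0 354 16 4 16 [  7.5 355.7] [15.1  2.2] 6.3
dark 366 224 13 13 112 [372. 230.] [12. 12.] 90.0
dark 0 41 5 13 22 [ 1.8 47.1] [12.5  3.1] 63.4
dark 416 9 5 11 31 [418.  14.] [ 4. 10.] 0.0
dark 601 0 22 24 217 [611.   11.3] [ 9.3 30.2] 28.6
dark 592 0 11 13 57 [595.   4.] [ 8.9 13.4] 26.6
dark 340 0 8 18 98 [343.4   8.5] [17.5  6.8] 84.8
dark 0 0 44 9 107 [21.5  4. ] [ 8. 43.] 90.0
```

View pics/crop1.png

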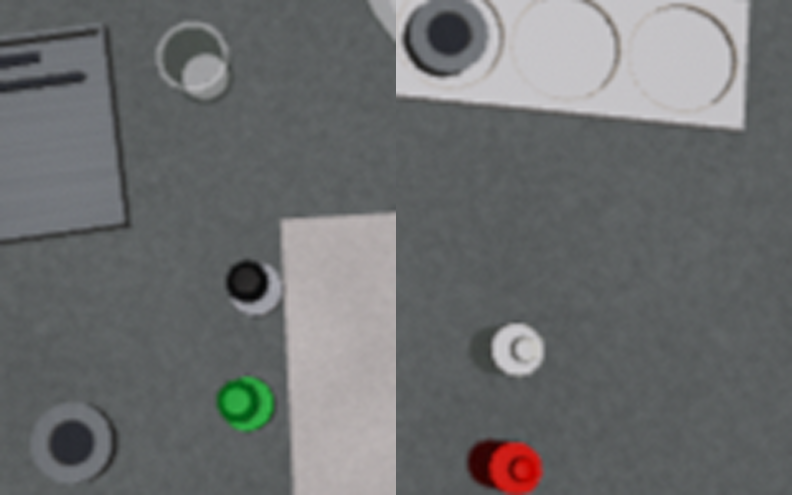

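The crop confirms the choice: the black-knobbed tamper with the aluminium foot is at (260,245) above the green one, and the whitish slim bottle is at (476,296) above the red one. The holder wells are dark discs.

```bash
python3 - <<'E'
from h import *
t=cv2.imread("pics/top0.png");s=cv2.imread("pics/scene0.png")
def P(l,n,u,v,z): print(l,n,plane(n,u,v,z))
P("slim","top",476.5,295.5,.054)
P("wide","top",343,237,.046)
P("wide","scene",284.5,238.5,.046)
P("tamper","top",259.5,244.5,.056);P("tamper","scene",372,230,.055)
P("plate","top",338,143.5,.075);P("plate","scene",284,326.5,.075)
for n,im,ws in(("top",t,((207,294),(404,255),(455,200))),("scene",s,((424,202),(220,233),(156,283)))):
    for u,v in ws:
        cr=im[v-14:v+15,u-14:u+15].max(2)
        for c in blobs(cr<72,20,400):
            (x,y),r=cv2.minEnclosingCircle(c); M=cv2.moments(c)
            if abs(x-14)+abs(y-14)<8: print(n,"well",round(r,1),x+u-14,y+v-14,plane(n,M["m10"]/M["m00"]+u-14,M["m01"]/M["m00"]+v-14,.017))
# rack corners
c=max(blobs(t.min(2)[170:240,430:560]>150,500,9000),key=cv2.contourArea)
b=cv2.boxPoints(cv2.minAreaRect(c))+[430,170]
q=np.array([plane("top",*p,.010) for p in b]);print("rack",q,q.mean(0),[np.linalg.norm(q[i]-q[i-1]) for i in range(4)])
# tray: use corners seen
q=np.array([plane("top",*p,.018) for p in((119,180),(218,168),(224,229),(123,241))]);print("tray",q.mean(0),[np.linalg.norm(q[i]-q[i-1]) for i in range(4)])
# desiccator rim
g=cv2.GaussianBlur(cv2.cvtColor(t,7),(3,3),0)
print(cv2.HoughCircles(g[80:210,270:410],cv2.HOUGH_GRADIENT,1.5,60,param1=100,param2=20,minRadius=42,maxRadius=50))
P("plate_xy top beaker","top",244,177,.06)
P("green","top",260,283,.03);P("red","top",476,332,.054)
P("mortar","top",419,181,.07)
E
```

```text
slim top [ 0.3525 -0.2826  0.054 ]
wide top [ 0.4638 -0.0197  0.046 ]
wide scene [ 0.4635 -0.0179  0.046 ]
tamper top [0.4444 0.146  0.056 ]
tamper scene [0.4449 0.1458 0.055 ]
plate top [ 0.6481 -0.0059  0.075 ]
plate scene [ 0.6528 -0.0047  0.075 ]
top well 6.6 206.11111068725586 293.88888931274414 [0.3453 0.2559 0.017 ]
top well 6.5 405.5 254.5 [ 0.4341 -0.1499  0.017 ]
top well 6.4 455.75 199.75 [ 0.5501 -0.2543  0.017 ]
scene well 11.9 422.5 206.0 [0.3698 0.2484 0.017 ]
scene well 6.3 424.0 200.0 [0.3435 0.2561 0.017 ]
scene well 11.9 220.5 236.0 [ 0.4578 -0.1409  0.017 ]
scene well 6.5 219.0 230.5 [ 0.4324 -0.15    0.017 ]
scene well 12.8 158.0 286.5 [ 0.5683 -0.2402  0.017 ]
scene well 7.2 155.125 281.1875 [ 0.5463 -0.2547  0.017 ]
rack [[ 0.5127 -0.2114  0.01  ]
 [ 0.5961 -0.2202  0.01  ]
 [ 0.5773 -0.4512  0.01  ]
 [ 0.4944 -0.4401  0.01  ]] [ 0.545125 -0.330725  0.01    ] [np.float64(0.2294309918036358), np.float64(0.08386298349092994), np.float64(0.23176375903061286), np.float64(0.08363982305098454)]
tray [0.5287 0.3375 0.018 ] [np.float64(0.1291772425777853), np.float64(0.20804530756544357), np.float64(0.13010764773832478), np.float64(0.20892249759181034)]
[[[68.25 62.25 46.35]]]
plate_xy top beaker top [0.5796 0.1815 0.06  ]
green top [0.3692 0.1454 0.03  ]
red top [ 0.2821 -0.2803  0.054 ]
mortar top [ 0.576  -0.1681  0.07  ]
```

>>> {"name": "carry_out", "arguments": {
  "increments": [
    [0,[0,0,0],7.2],
    [0,[0,0,0],7.2],
    [0,[30,-35,0],0],
    [0,[30,-35,0],0],
    [0,[30,-35,0],0],
    [0,[30,-35,0],0],
    [0,[30,-35,0],0],
    [0,[30,-35,0],0]
  ]
}}

```text
time: 0.9
tool_pos: [0.3176, -0.3208, 0.2191]
ee_rot: [-3.141, 0.0, 0.0]
wrist_force: [-0.6, -0.7, -0.1]
width: 0.0944
finger_force: 0.0
```

>>> {"name": "carry_out", "arguments": {
  "increments": [
    [0,[18,-20,20],0],
    [0,[17,-20,40],0],
    [0,[0,0,0],0],
    [0,[0,0,0],0]
  ]
}}

```text
time: 1.3
tool_pos: [0.3514, -0.282, 0.1586]
ee_rot: [-3.14, 0.002, 0.002]
wrist_force: [-0.8, -1.2, 1.6]
width: 0.0937
finger_force: 0.0
```

```bash
python3 - <<'E'
from h import *
o=robot.get_obs();print(o["time"],o["tool_pos"],o["ee_rot"])
c=robot.get_calibration("wrist");print(c["T"].round(3),c["vfov"])
im=robot.snapshot("wrist");cv2.imwrite("pics/w1.png",im)
E
```

```text
1.3 [ 0.35136503 -0.28197582  0.15859395] [-3.14030984e+00  2.32803112e-03  1.86089370e-03]
[[ 0.002 -0.961 -0.278  0.431]
 [-1.    -0.002 -0.    -0.282]
 [-0.     0.278 -0.961  0.324]
 [ 0.     0.     0.     1.   ]] 59.19400335164991
```

View pics/w1.png

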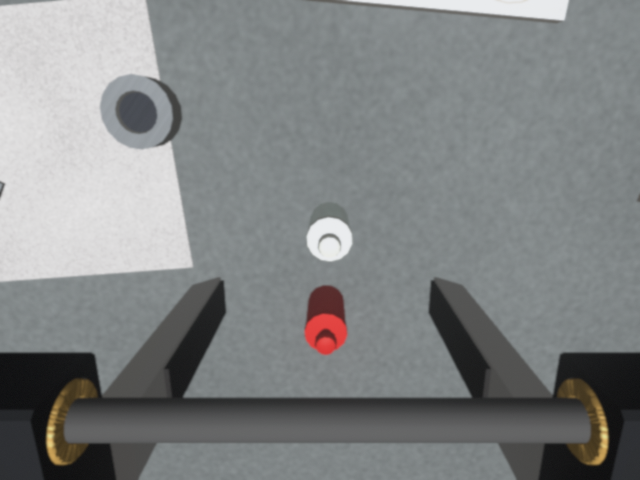

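The wrist view shows the slim bottle's white rim centred near (329,239), with the red one at (326,333). I'll check its position with the wrist calibration.

```bash
python3 - <<'E'
from h import *
im=cv2.imread("pics/w1.png")
roi=im[205:275,290:370].min(2)
for c in blobs(roi>190,200,3000):
    x,y,w,h=cv2.boundingRect(c);u,v=290+x+w/2-.5,205+y+h/2-.5
    print(u,v,w,h,plane("wrist",u,v,.054),plane("wrist",329,217,0))
cr=im[60:170,90:190].max(2)
for c in blobs(cr<75,300,2500):
    M=cv2.moments(c);print(plane("wrist",M["m10"]/M["m00"]+90,M["m01"]/M["m00"]+60,.017),cv2.boundingRect(c))
E
```

```text
329.0 239.0 45 43 [ 0.3512 -0.2853  0.054 ] [ 0.3534 -0.2857  0.    ]
```

>>> {"name": "carry_out", "arguments": {
  "increments": [
    [0,[0,1,45],0],
    [0,[0,0,45],0],
    [0,[0,0,25],0],
    [0,[0,0,10],0],
    [0,[0,0,0],0],
    [200,[0,0,0],0],
    [200,[0,0,0],0],
    [200,[0,0,0],0]
  ]
}}

```text
time: 2.15
tool_pos: [0.3529, -0.2847, 0.0363]
ee_rot: [3.139, -0.003, 0.0]
wrist_force: [-0.2, -0.4, -0.1]
width: 0.0734
finger_force: 0.0
```

>>> {"name": "carry_out", "arguments": {
  "increments": [
    [200,[0,0,0],0],
    [200,[0,0,0],0],
    [200,[0,0,0],0],
    [200,[0,0,0],0],
    [200,[0,0,0],0],
    [200,[0,0,0],0]
  ]
}}

```text
time: 2.75
tool_pos: [0.3519, -0.2835, 0.0344]
ee_rot: [-3.142, 0.0, 0.001]
wrist_force: [-0.6, 0.8, -0.6]
width: 0.0295
finger_force: 30.0
```

>>> {"name": "carry_out", "arguments": {
  "increments": [
    [200,[0,0,-10],0],
    [200,[0,0,-25],0],
    [200,[0,0,-40],0],
    [200,[0,0,-40],0],
    [200,[12,-12,0],0],
    [200,[24,-25,0],0],
    [200,[24,-25,0],0],
    [200,[24,-25,0],0]
  ]
}}

```text
time: 3.55
tool_pos: [0.4367, -0.1958, 0.1505]
ee_rot: [3.141, -0.001, -0.0]
wrist_force: [0.4, -0.8, -0.4]
width: 0.0296
finger_force: 30.0
```

>>> {"name": "carry_out", "arguments": {
  "increments": [
    [200,[24,-25,0],0],
    [200,[24,-25,0],0],
    [200,[24,-25,0],0],
    [200,[24,-25,0],0],
    [200,[24,-25,0],0],
    [200,[24,-25,0],0],
    [200,[24,-25,0],0],
    [200,[12,-17,0],0]
  ]
}}

```text
time: 4.35
tool_pos: [0.6172, -0.0026, 0.1498]
ee_rot: [-3.141, -0.001, 0.002]
wrist_force: [-0.7, 0.3, -0.0]
width: 0.0297
finger_force: 30.0
```

>>> {"name": "carry_out", "arguments": {
  "increments": [
    [200,[0,0,0],0],
    [200,[0,0,0],0]
  ]
}}

```text
time: 4.55
tool_pos: [0.6156, -0.0045, 0.1496]
ee_rot: [3.141, 0.001, 0.001]
wrist_force: [-0.8, 0.1, 0.2]
width: 0.0298
finger_force: 30.0
```

```bash
python3 - <<'E'
from h import *
print(robot.get_obs()["tool_pos"])
cv2.imwrite("pics/s2.png",robot.snapshot("scene")[180:420,180:500])
cv2.imwrite("pics/w2.png",robot.snapshot("wrist"))
a=cv2.imread("pics/s2.png");b=cv2.imread("pics/w2.png")
cv2.imwrite("pics/m2.png",np.hstack([cv2.resize(a,(400,300)),cv2.resize(b,(400,300))]))
E
```

```text
[ 0.6156013  -0.00450404  0.14959908]
```

View pics/m2.png

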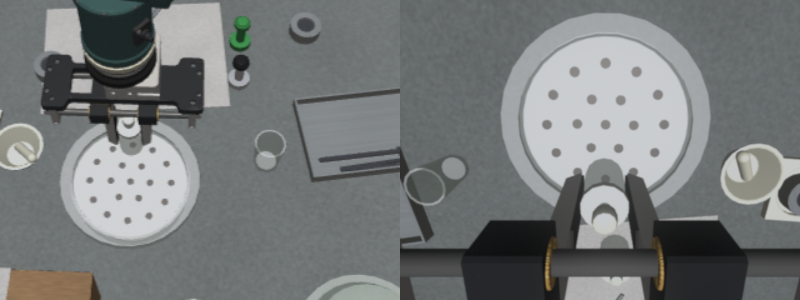

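The slim bottle is held upright over the near part of the plate, whose centre is near (606,113) in the half-size wrist view. Now I lower it.

>>> {"name": "carry_out", "arguments": {
  "increments": [
    [200,[0,0,15],0],
    [200,[0,0,12],0],
    [200,[0,0,6],0],
    [200,[0,0,3],0],
    [200,[0,0,2],0],
    [200,[0,0,1],0],
    [200,[0,0,0],0]
  ]
}}

```text
time: 5.35
tool_pos: [0.616, -0.0045, 0.1108]
ee_rot: [3.141, -0.001, 0.001]
wrist_force: [0.5, -0.1, -0.1]
width: 0.0296
finger_force: 30.0
```

>>> {"name": "carry_out", "arguments": {
  "increments": [
    [200,[0,0,1],0],
    [200,[0,0,0.5],0],
    [200,[0,0,0],0]
  ]
}}

```text
time: 5.65
tool_pos: [0.6161, -0.0044, 0.1094]
ee_rot: [3.141, -0.001, 0.001]
wrist_force: [1.1, 0.2, 0.8]
width: 0.03
finger_force: 30.0
```

>>> {"name": "carry_out", "arguments": {
  "increments": [
    [200,[0,0,0.7],0],
    [200,[0,0,0],0]
  ]
}}

```text
time: 5.85
tool_pos: [0.6163, -0.0044, 0.1094]
ee_rot: [3.141, -0.002, 0.001]
wrist_force: [-1.2, 0.0, 3.7]
width: 0.0297
finger_force: 30.0
```

>>> {"name": "carry_out", "arguments": {
  "increments": [
    [110,[0,0,0],0],
    [110,[0,0,0],0],
    [110,[0,0,0],0],
    [110,[0,0,0],0],
    [110,[0,0,-10],0],
    [110,[0,0,-25],0],
    [0,[0,0,-35],0],
    [0,[-20,2,0],0]
  ]
}}

```text
time: 6.65
tool_pos: [0.5998, -0.0067, 0.185]
ee_rot: [3.14, -0.012, 0.001]
wrist_force: [0.6, -0.3, -0.3]
width: 0.0659
finger_force: 0.0
```

>>> {"name": "carry_out", "arguments": {
  "increments": [
    [0,[-44,4,0],0],
    [0,[-44,4,0],0],
    [0,[-44,4,0],0],
    [0,[0,0,0],0],
    [0,[0,0,0],0]
  ]
}}

```text
time: 7.15
tool_pos: [0.4638, -0.0186, 0.1794]
ee_rot: [3.141, -0.003, 0.0]
wrist_force: [0.3, -0.2, 0.7]
width: 0.0939
finger_force: 0.0
```

```bash
python3 - <<'E'
from h import *
print(robot.get_obs()["tool_pos"])
cv2.imwrite("pics/w3.png",robot.snapshot("wrist"))
im=cv2.imread("pics/w3.png")
m=(im.min(2)>215)
for c in blobs(m,300,90000):
    x,y,w,h=cv2.boundingRect(c);u,v=x+w/2-.5,y+h/2-.5;print(x,y,w,h,plane("wrist",u,v,.046),plane("wrist",u,v,.075))
E
```

```text
[ 0.46380966 -0.01860327  0.17940317]
```

View pics/w3.png

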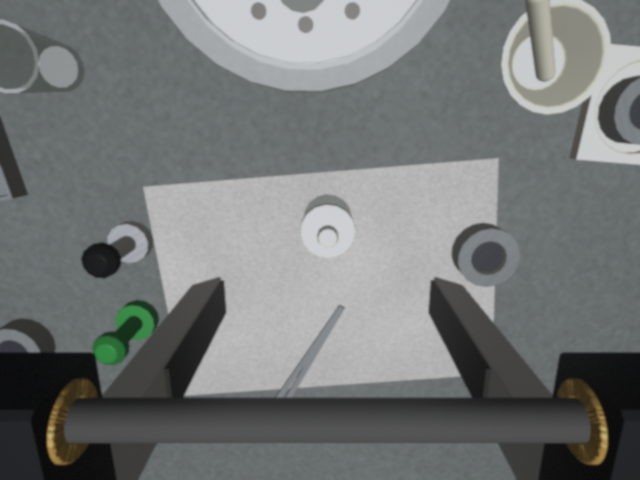

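The wide bottle's rim is centred at (327,230), midway between the fingers (225 and 431). I descend and grip.

>>> {"name": "carry_out", "arguments": {
  "increments": [
    [0,[0,0,45],0],
    [0,[0,0,45],0],
    [0,[0,0,35],0],
    [0,[0,0,15],0],
    [0,[0,0,6],0],
    [200,[0,0,0],0],
    [200,[0,0,0],0],
    [200,[0,0,0],0]
  ]
}}

```text
time: 8.0
tool_pos: [0.4654, -0.0187, 0.0339]
ee_rot: [3.141, -0.003, 0.001]
wrist_force: [-0.5, 0.4, 0.0]
width: 0.0734
finger_force: 0.0
```

>>> {"name": "carry_out", "arguments": {
  "increments": [
    [200,[0,0,0],0],
    [200,[0,0,0],0],
    [200,[0,0,0],0],
    [200,[0,0,0],0],
    [200,[0,0,0],0]
  ]
}}

```text
time: 8.5
tool_pos: [0.4638, -0.0186, 0.0324]
ee_rot: [3.141, -0.0, 0.0]
wrist_force: [0.3, -0.6, 0.6]
width: 0.0401
finger_force: 30.0
```

>>> {"name": "carry_out", "arguments": {
  "increments": [
    [200,[0,0,-10],0],
    [200,[0,0,-25],0],
    [200,[0,0,-40],0],
    [200,[0,0,-45],0],
    [200,[0,0,-40],0],
    [200,[0,0,-12],0],
    [200,[12,0,0],0],
    [200,[28,-2,0],0]
  ]
}}

```text
time: 9.3
tool_pos: [0.5032, -0.0165, 0.2032]
ee_rot: [3.142, 0.002, -0.0]
wrist_force: [0.2, -0.2, -1.2]
width: 0.0398
finger_force: 30.0
```

>>> {"name": "carry_out", "arguments": {
  "increments": [
    [200,[28,-2,0],0],
    [200,[28,-2,0],0],
    [200,[28,-2,0],0],
    [200,[28,-2,0],0],
    [200,[28,-2,0],0],
    [200,[28,-2,0],0],
    [200,[14,0,0],0],
    [200,[0,0,0],0]
  ]
}}

```text
time: 10.1
tool_pos: [0.6863, -0.0042, 0.1985]
ee_rot: [-3.141, 0.007, 0.001]
wrist_force: [-0.3, 0.4, -0.9]
width: 0.0398
finger_force: 30.0
```

>>> {"name": "carry_out", "arguments": {
  "increments": [
    [200,[0,0,20],0],
    [200,[0,0,30],0],
    [200,[0,0,25],0],
    [200,[0,0,12],0],
    [200,[0,0,5],0],
    [200,[0,0,2],0],
    [200,[0,0,1],0],
    [200,[0,0,0],0]
  ]
}}

```text
time: 10.9
tool_pos: [0.6866, -0.0045, 0.1109]
ee_rot: [3.141, -0.003, 0.0]
wrist_force: [0.7, -0.6, -0.8]
width: 0.04
finger_force: 30.0
```

>>> {"name": "carry_out", "arguments": {
  "increments": [
    [200,[0,0,1],0],
    [200,[0,0,1],0],
    [200,[0,0,0.7],0],
    [200,[0,0,0],0]
  ]
}}

```text
time: 11.3
tool_pos: [0.6862, -0.0044, 0.1075]
ee_rot: [3.141, -0.001, 0.0]
wrist_force: [-0.2, -0.9, 2.1]
width: 0.04
finger_force: 30.0
```

>>> {"name": "carry_out", "arguments": {
  "increments": [
    [200,[0,0,0.5],0],
    [90,[0,0,0],0],
    [90,[0,0,0],0],
    [90,[0,0,0],0],
    [90,[0,0,0],0],
    [90,[0,0,-10],0],
    [90,[0,0,-25],0],
    [0,[0,0,-40],0]
  ]
}}

```text
time: 12.1
tool_pos: [0.6841, -0.0043, 0.1786]
ee_rot: [-3.141, 0.007, 0.0]
wrist_force: [0.5, -0.2, 0.2]
width: 0.066
finger_force: 0.0
```

>>> {"name": "carry_out", "arguments": {
  "increments": [
    [0,[-40,-30,-10],0],
    [0,[-40,-30,0],0],
    [0,[-40,-30,0],0],
    [0,[-40,-30,0],0],
    [0,[-40,-20,0],0],
    [0,[-20,-10,0],0],
    [0,[0,0,0],0]
  ]
}}

```text
time: 12.8
tool_pos: [0.4646, 0.1463, 0.1924]
ee_rot: [-3.141, -0.002, 0.004]
wrist_force: [0.2, -0.2, 0.7]
width: 0.0943
finger_force: 0.0
```

```bash
python3 - <<'E'
from h import *
print(robot.get_obs()["tool_pos"])
a=robot.snapshot("scene");cv2.imwrite("pics/s4.png",a);b=robot.snapshot("wrist");cv2.imwrite("pics/w4.png",b)
cv2.imwrite("pics/m4.png",np.hstack([cv2.resize(a[200:400,180:500],(480,300)),cv2.resize(b,(300,300))]))
E
```

```text
[0.46460685 0.14632269 0.19240639]
```

View pics/m4.png

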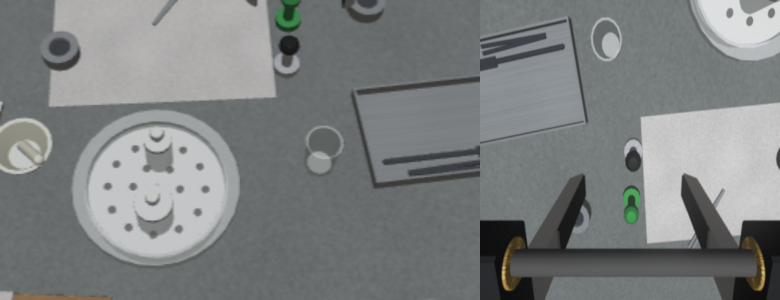

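Both bottles stand upright on the plate at (157,140) and (153,205) in the left part. In the wrist part the black tamper knob at (633,157) is in line with the fingers. Tamper next.

>>> {"name": "carry_out", "arguments": {
  "increments": [
    [0,[-21,-1,25],0],
    [0,[0,0,45],0],
    [0,[0,0,40],0],
    [0,[0,0,24],0],
    [0,[0,0,10],0],
    [220,[0,0,0],0],
    [220,[0,0,0],0],
    [220,[0,0,0],0]
  ]
}}

```text
time: 13.7
tool_pos: [0.4474, 0.146, 0.0489]
ee_rot: [-3.141, -0.004, 0.0]
wrist_force: [1.0, -0.7, 0.2]
width: 0.0732
finger_force: 0.0
```

>>> {"name": "carry_out", "arguments": {
  "increments": [
    [220,[0,0,0],0],
    [220,[0,0,0],0],
    [220,[0,0,0],0],
    [220,[0,0,0],0],
    [220,[0,0,0],0],
    [220,[0,0,0],0],
    [220,[0,0,0],0]
  ]
}}

```text
time: 14.4
tool_pos: [0.4454, 0.1458, 0.0468]
ee_rot: [3.141, 0.0, 0.0]
wrist_force: [-0.2, -0.3, 0.1]
width: 0.0245
finger_force: 30.0
```

>>> {"name": "carry_out", "arguments": {
  "increments": [
    [220,[0,0,-6],0],
    [220,[0,0,-14],0],
    [220,[0,0,-25],0],
    [220,[0,0,-15],0],
    [220,[4,-10,0],0],
    [220,[8,-24,0],0],
    [220,[8,-24,0],0],
    [220,[8,-24,0],0]
  ]
}}

```text
time: 15.2
tool_pos: [0.4732, 0.2292, 0.1057]
ee_rot: [3.141, 0.001, 0.0]
wrist_force: [-0.1, 0.6, -0.7]
width: 0.0247
finger_force: 30.0
```

>>> {"name": "carry_out", "arguments": {
  "increments": [
    [220,[8,-24,0],0],
    [220,[8,-24,0],0],
    [220,[8,-24,0],0],
    [220,[8,-24,0],0],
    [220,[2,-13,0],0],
    [220,[0,0,0],0],
    [220,[0,0,0],0]
  ]
}}

```text
time: 15.9
tool_pos: [0.5068, 0.3365, 0.106]
ee_rot: [3.14, 0.002, 0.001]
wrist_force: [0.1, 0.4, -2.0]
width: 0.0244
finger_force: 30.0
```

```bash
python3 - <<'E'
from h import *
print(robot.get_obs()["tool_pos"])
a=robot.snapshot("scene");b=robot.snapshot("wrist")
cv2.imwrite("pics/m5.png",np.hstack([cv2.resize(a[180:360,340:580],(400,300)),cv2.resize(b,(400,300))]))
E
```

```text
[0.50678465 0.33645127 0.10596978]
```

View pics/m5.png

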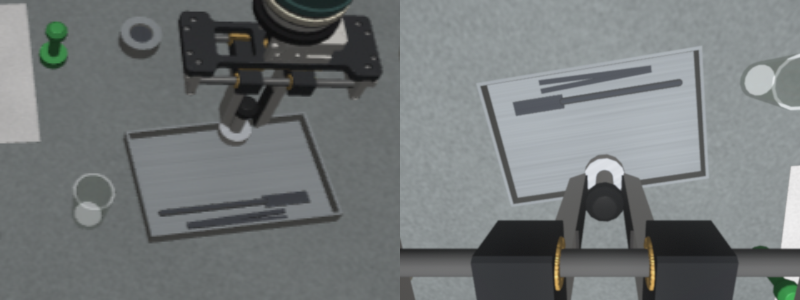

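The tamper hangs upright, with its foot at (235,132) left and (603,175) right, over the tray's free side. By the numbers it is 20 mm to the -x side of the tray centre. Lowering.

>>> {"name": "carry_out", "arguments": {
  "increments": [
    [220,[0,0,20],0],
    [220,[0,0,20],0],
    [220,[0,0,9],0],
    [220,[0,0,4],0],
    [220,[0,0,2],0],
    [220,[0,0,1],0],
    [220,[0,0,0.5],0],
    [220,[0,0,0],0]
  ]
}}

```text
time: 16.8
tool_pos: [0.5078, 0.3371, 0.0511]
ee_rot: [-3.141, -0.001, 0.001]
wrist_force: [0.3, 0.3, -1.2]
width: 0.0246
finger_force: 30.0
```

>>> {"name": "carry_out", "arguments": {
  "increments": [
    [220,[0,0,0.7],0],
    [220,[0,0,0.7],0],
    [220,[0,0,0],0]
  ]
}}

```text
time: 17.1
tool_pos: [0.5077, 0.3371, 0.0499]
ee_rot: [-3.141, -0.001, 0.001]
wrist_force: [-0.3, 0.3, 3.4]
width: 0.0246
finger_force: 30.0
```

>>> {"name": "carry_out", "arguments": {
  "increments": [
    [120,[0,0,0],0],
    [120,[0,0,0],0],
    [120,[0,0,0],0],
    [120,[0,0,-10],0],
    [60,[0,0,-30],0],
    [0,[0,0,-40],0],
    [0,[-20,10,0],0],
    [0,[-42,20,0],0]
  ]
}}

```text
time: 17.9
tool_pos: [0.4478, 0.3078, 0.1317]
ee_rot: [-3.139, -0.006, -0.0]
wrist_force: [-0.4, 0.4, 0.2]
width: 0.0785
finger_force: 0.0
```

>>> {"name": "carry_out", "arguments": {
  "increments": [
    [0,[-42,20,0],0],
    [0,[-42,20,0],0],
    [0,[-17,11,0],-8.54],
    [0,[0,0,0],-8.54],
    [0,[0,0,0],-8.54],
    [0,[0,0,0],-8.54],
    [0,[0,0,0],-8.54],
    [0,[0,0,0],-8.54]
  ]
}}

```text
time: 18.7
tool_pos: [0.3446, 0.2559, 0.1298]
ee_rot: [3.141, -0.001, 0.901]
wrist_force: [-0.8, 0.2, -0.4]
width: 0.0941
finger_force: 0.0
```

>>> {"name": "carry_out", "arguments": {
  "increments": [
    [0,[0,0,0],-8.54],
    [0,[0,0,0],-8.54],
    [0,[0,0,0],-8.54],
    [0,[0,0,0],-8.54],
    [0,[0,0,0],0]
  ]
}}

```text
time: 19.2
tool_pos: [0.3446, 0.2559, 0.1297]
ee_rot: [3.141, -0.001, 1.491]
wrist_force: [-0.2, 0.7, -0.0]
width: 0.0941
finger_force: 0.0
```

```bash
python3 - <<'E'
from h import *
print(robot.get_obs()["tool_pos"],robot.get_calibration("wrist")["cx"])
a=robot.snapshot("scene");b=robot.snapshot("wrist");cv2.imwrite("pics/w6.png",b)
cv2.imwrite("pics/m6.png",np.hstack([cv2.resize(a[180:360,340:580],(400,300)),cv2.resize(b,(400,300))]))
for c in blobs(b.max(2)<80,300,9000):
    x,y,w,h=cv2.boundingRect(c);M=cv2.moments(c);u,v=M["m10"]/M["m00"],M["m01"]/M["m00"];print(x,y,w,h,plane("wrist",u,v,.017))
E
```

```text
[0.34460325 0.25593605 0.12968753] 326.8981133557942
532 224 108 29 [0.522  0.2399 0.017 ]
585 63 55 49 [0.5294 0.3371 0.017 ]
485 0 40 256 [0.4624 0.3233 0.017 ]
```

View pics/m6.png

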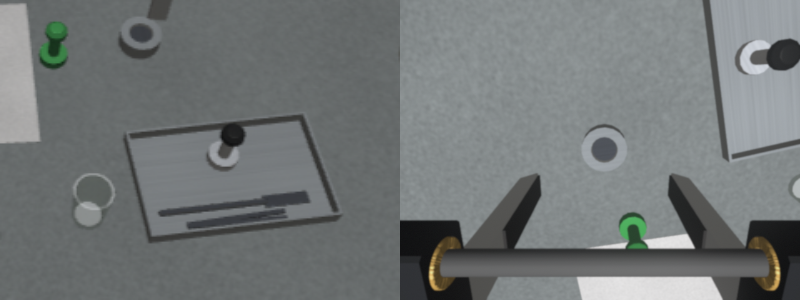

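The tamper stands in the tray at (225,150) left. Holder A is at (604,150) right, centred between the fingers (540 and 672). Grip it.

>>> {"name": "carry_out", "arguments": {
  "increments": [
    [0,[0,0,40],0],
    [0,[0,0,36],0],
    [0,[0,0,20],0],
    [0,[0,0,8],0],
    [0,[0,0,2.5],0],
    [0,[0,0,0],0],
    [200,[0,0,0],0],
    [200,[0,0,0],0]
  ]
}}

```text
time: 20.1
tool_pos: [0.3454, 0.2564, 0.0238]
ee_rot: [3.139, -0.001, 1.491]
wrist_force: [0.2, 0.3, 0.8]
width: 0.0815
finger_force: 0.0
```

>>> {"name": "carry_out", "arguments": {
  "increments": [
    [200,[0,0,0],0],
    [200,[0,0,0],0],
    [200,[0,0,0],0],
    [200,[0,0,0],0],
    [200,[0,0,0],0]
  ]
}}

```text
time: 20.6
tool_pos: [0.3445, 0.2558, 0.0225]
ee_rot: [3.142, 0.0, 1.491]
wrist_force: [-0.4, 0.2, 0.7]
width: 0.0492
finger_force: 30.0
```

>>> {"name": "carry_out", "arguments": {
  "increments": [
    [200,[0,0,-6],0],
    [200,[0,0,-14],0],
    [200,[0,0,-30],0],
    [200,[0,0,-40],0],
    [200,[0,0,-20],0],
    [200,[-15,6,0],0],
    [200,[-32,12,0],0],
    [200,[-32,12,0],0]
  ]
}}

```text
time: 21.4
tool_pos: [0.3678, 0.174, 0.1325]
ee_rot: [-3.141, 0.0, 1.493]
wrist_force: [0.3, 0.6, -2.8]
width: 0.0491
finger_force: 30.0
```

>>> {"name": "carry_out", "arguments": {
  "increments": [
    [200,[-32,12,0],0],
    [200,[-32,12,0],0],
    [200,[-32,12,0],0],
    [200,[-32,12,0],0],
    [200,[-32,12,0],0],
    [200,[-32,12,0],0],
    [200,[-32,12,0],0],
    [200,[-32,12,0],0]
  ]
}}

```text
time: 22.2
tool_pos: [0.4431, -0.0894, 0.1322]
ee_rot: [-3.141, -0.0, 1.491]
wrist_force: [-0.2, 0.4, -2.6]
width: 0.049
finger_force: 30.0
```

>>> {"name": "carry_out", "arguments": {
  "increments": [
    [200,[-32,12,0],0],
    [200,[-32,12,0],0],
    [200,[-32,12,0],0],
    [200,[-32,12,0],0],
    [200,[-32,12,0],0],
    [200,[-32,12,0],0],
    [200,[-32,12,0],0],
    [200,[-32,12,0],0]
  ]
}}

```text
time: 23.0
tool_pos: [0.5185, -0.352, 0.1317]
ee_rot: [-3.14, -0.001, 1.491]
wrist_force: [0.4, 0.4, -1.8]
width: 0.0489
finger_force: 30.0
```

>>> {"name": "carry_out", "arguments": {
  "increments": [
    [200,[-32,12,0],0],
    [200,[-20,13,0],0],
    [200,[0,0,0],0],
    [200,[0,0,0],0],
    [200,[0,0,0],0]
  ]
}}

```text
time: 23.5
tool_pos: [0.539, -0.4037, 0.1321]
ee_rot: [-3.14, -0.001, 1.492]
wrist_force: [-0.4, 0.1, -3.1]
width: 0.0493
finger_force: 30.0
```

```bash
python3 - <<'E'
from h import *
print(robot.get_obs()["tool_pos"])
a=robot.snapshot("scene");b=robot.snapshot("wrist");cv2.imwrite("pics/w7.png",b);cv2.imwrite("pics/s7.png",a)
cv2.imwrite("pics/m7.png",np.hstack([cv2.resize(a[180:360,20:260],(400,300)),cv2.resize(b,(400,300))]))
E
```

```text
[ 0.53904016 -0.40369842  0.13207533]
```

View pics/m7.png

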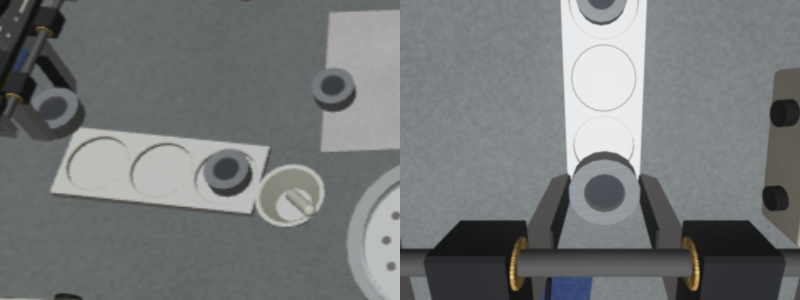

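The left part shows the empty pockets at (97,163) and (163,169) with the held holder above. In the right part the middle pocket is at (603,77) and the outer one, partly hidden, near (604,143). I'll check the pocket positions.

```bash
python3 - <<'E'
from h import *
print("wrist mid",plane("wrist",325,123,.01),"outer",plane("wrist",326.5,229,.01))
print("scene outer",plane("scene",78.2,277.8,.01),"mid",plane("scene",117.8,281.4,.01))
t=cv2.imread("pics/top0.png")
print("top mid",plane("top",490.5,203.5,.01),"outer",plane("top",526,208.3,.01))
for nm,f,(x0,x1,y0,y1),r in(("wrist","w7",(250,410,60,190),(45,60)),("top","top0",(465,560,180,232),(14,20)),("scene","s7",(40,150,255,310),(15,24))):
    g=cv2.cvtColor(cv2.imread(f"pics/{f}.png"),cv2.COLOR_BGR2GRAY)[y0:y1,x0:x1]
    H=cv2.HoughCircles(g,cv2.HOUGH_GRADIENT,1,25,param1=60,param2=12,minRadius=r[0],maxRadius=r[1])
    if H is not None:
        for x,y,q in H[0][:3]: print(nm,x+x0,y+y0,q,plane(nm,x+x0,y+y0,.01))
E
```

```text
wrist mid [ 0.543  -0.3292  0.01  ] outer [ 0.5382 -0.4014  0.01  ]
scene outer [ 0.5407 -0.4028  0.01  ] mid [ 0.5458 -0.3266  0.01  ]
top mid [ 0.5449 -0.3289  0.01  ] outer [ 0.5362 -0.4028  0.01  ]
wrist 325.5 124.5 49.8 [ 0.5432 -0.3302  0.01  ]
top 490.5 204.5 17.2 [ 0.5428 -0.3288  0.01  ]
top 522.5 211.5 19.4 [ 0.5292 -0.3953  0.01  ]
scene 79.5 282.5 20.1 [ 0.5505 -0.3978  0.01  ]
scene 119.5 287.5 22.3 [ 0.5583 -0.3206  0.01  ]
```

>>> {"name": "carry_out", "arguments": {
  "increments": [
    [200,[1,-1,25],0],
    [200,[0,0,35],0],
    [200,[0,0,25],0],
    [200,[0,0,12],0],
    [200,[0,0,5],0],
    [200,[0,0,2],0],
    [200,[0,0,1],0],
    [200,[0,0,0],0]
  ]
}}

```text
time: 24.4
tool_pos: [0.5393, -0.4044, 0.0293]
ee_rot: [3.139, 0.002, 1.491]
wrist_force: [-0.3, 1.1, -2.1]
width: 0.049
finger_force: 30.0
```

>>> {"name": "carry_out", "arguments": {
  "increments": [
    [200,[0,0,0.5],0],
    [200,[0,0,0.5],0],
    [200,[0,0,0],0]
  ]
}}

```text
time: 24.7
tool_pos: [0.5386, -0.4038, 0.0268]
ee_rot: [3.141, 0.0, 1.491]
wrist_force: [0.9, 1.0, -2.8]
width: 0.0495
finger_force: 30.0
```

>>> {"name": "carry_out", "arguments": {
  "increments": [
    [200,[0,0,0.6],0],
    [200,[0,0,0.4],0],
    [200,[0,0,0],0]
  ]
}}

```text
time: 25.0
tool_pos: [0.5386, -0.4039, 0.0266]
ee_rot: [3.141, 0.001, 1.491]
wrist_force: [-2.3, 1.1, 3.9]
width: 0.0495
finger_force: 30.0
```

>>> {"name": "carry_out", "arguments": {
  "increments": [
    [80,[0,0,0],0],
    [80,[0,0,0],0],
    [80,[0,0,0],0],
    [80,[0,0,0],0],
    [80,[0,0,-10],0],
    [80,[0,0,-30],0],
    [0,[0,0,-40],0],
    [0,[0,0,-20],0]
  ]
}}

```text
time: 25.8
tool_pos: [0.5398, -0.4049, 0.1306]
ee_rot: [3.136, 0.004, 1.491]
wrist_force: [0.9, -0.7, 1.0]
width: 0.0771
finger_force: 0.0
```

>>> {"name": "carry_out", "arguments": {
  "increments": [
    [0,[41,-21,0],0],
    [0,[41,-21,0],0],
    [0,[41,-21,0],0],
    [0,[41,-21,0],0],
    [0,[41,-21,0],0],
    [0,[40,-20,0],0],
    [0,[0,0,0],0],
    [0,[0,0,0],0]
  ]
}}

```text
time: 26.6
tool_pos: [0.4337, -0.1493, 0.1266]
ee_rot: [3.139, 0.002, 1.493]
wrist_force: [-0.5, 0.4, 0.8]
width: 0.0936
finger_force: 0.0
```

```bash
python3 - <<'E'
from h import *
print(robot.get_obs()["tool_pos"])
a=robot.snapshot("scene");b=robot.snapshot("wrist");cv2.imwrite("pics/w8.png",b);cv2.imwrite("pics/s8.png",a)
cv2.imwrite("pics/m8.png",np.hstack([cv2.resize(a[180:360,20:260],(400,300)),cv2.resize(b,(400,300))]))
E
```

```text
[ 0.43372379 -0.14931272  0.12662758]
```

View pics/m8.png

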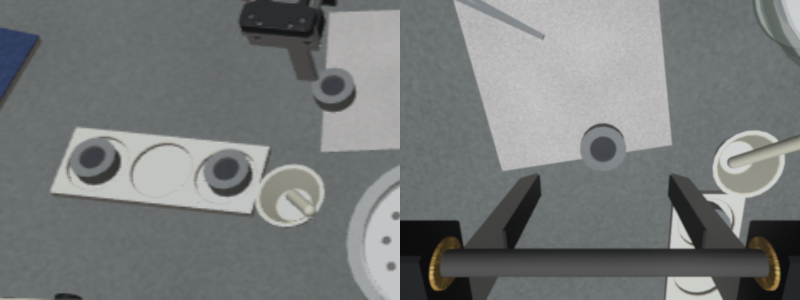

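Holder A is seated at (95,160) left. Holder B is at (602,148) right, centred between the fingers. Grip it.

>>> {"name": "carry_out", "arguments": {
  "increments": [
    [0,[0,0,40],0],
    [0,[0,0,34],0],
    [0,[0,0,19],0],
    [0,[0,0,8],0],
    [0,[0,0,2],0],
    [0,[0,0,0],0],
    [200,[0,0,0],0],
    [200,[0,0,0],0]
  ]
}}

```text
time: 27.5
tool_pos: [0.4344, -0.1501, 0.0238]
ee_rot: [3.139, 0.001, 1.491]
wrist_force: [-0.1, -0.2, -0.7]
width: 0.0813
finger_force: 0.0
```

>>> {"name": "carry_out", "arguments": {
  "increments": [
    [200,[0,0,0],0],
    [200,[0,0,0],0],
    [200,[0,0,0],0],
    [200,[0,0,0],0],
    [200,[0,0,0],0]
  ]
}}

```text
time: 28.0
tool_pos: [0.4333, -0.1495, 0.0226]
ee_rot: [-3.141, 0.0, 1.491]
wrist_force: [-0.7, -0.0, 0.9]
width: 0.0492
finger_force: 30.0
```

>>> {"name": "carry_out", "arguments": {
  "increments": [
    [200,[0,0,-6],0],
    [200,[0,0,-14],0],
    [200,[0,0,-30],0],
    [200,[0,0,-35],0],
    [200,[0,0,-15],0],
    [200,[-12,9,0],0],
    [200,[-25,18,0],0],
    [200,[-25,18,0],0]
  ]
}}

```text
time: 28.8
tool_pos: [0.4733, -0.2157, 0.1209]
ee_rot: [-3.14, -0.001, 1.492]
wrist_force: [0.2, 0.2, -2.7]
width: 0.0491
finger_force: 30.0
```

>>> {"name": "carry_out", "arguments": {
  "increments": [
    [200,[-25,18,0],0],
    [200,[-25,18,0],0],
    [200,[-25,18,0],0],
    [200,[-25,18,0],0],
    [200,[-8,8,0],0],
    [200,[0,0,0],0],
    [200,[0,0,0],0]
  ]
}}

```text
time: 29.5
tool_pos: [0.5437, -0.3281, 0.1209]
ee_rot: [-3.139, -0.002, 1.491]
wrist_force: [0.2, -0.4, -3.2]
width: 0.0492
finger_force: 30.0
```

>>> {"name": "carry_out", "arguments": {
  "increments": [
    [200,[-1,0,20],0],
    [200,[0,0,32],0],
    [200,[0,0,24],0],
    [200,[0,0,12],0],
    [200,[0,0,5],0],
    [200,[0,0,2],0],
    [200,[0,0,1],0],
    [200,[0,0,0],0]
  ]
}}

```text
time: 30.3
tool_pos: [0.5451, -0.3305, 0.028]
ee_rot: [3.139, 0.001, 1.491]
wrist_force: [-0.6, 0.3, -2.6]
width: 0.0495
finger_force: 30.0
```

>>> {"name": "carry_out", "arguments": {
  "increments": [
    [200,[0,0,0.6],0],
    [200,[0,0,0.4],0],
    [200,[0,0,0],0]
  ]
}}

```text
time: 30.6
tool_pos: [0.5449, -0.3304, 0.0267]
ee_rot: [3.14, 0.001, 1.491]
wrist_force: [-0.4, -0.7, 0.3]
width: 0.0495
finger_force: 30.0
```

Force is rising from -2.6 N, so the holder is seated. Small press, then release and retreat.

>>> {"name": "carry_out", "arguments": {
  "increments": [
    [200,[0,0,0.3],0],
    [200,[0,0,0],0],
    [80,[0,0,0],0],
    [80,[0,0,0],0],
    [80,[0,0,0],0],
    [80,[0,0,0],0],
    [80,[0,0,-10],0],
    [80,[0,0,-30],0]
  ]
}}

```text
time: 31.4
tool_pos: [0.5422, -0.3284, 0.062]
ee_rot: [-3.135, -0.004, 1.491]
wrist_force: [1.0, -0.5, 0.1]
width: 0.0646
finger_force: 0.0
```

>>> {"name": "carry_out", "arguments": {
  "increments": [
    [80,[0,0,-50],0],
    [80,[-30,-40,-30],0],
    [80,[-30,-40,-20],0],
    [80,[-30,-40,0],0],
    [80,[-30,-40,0],0],
    [80,[0,0,0],0],
    [80,[0,0,0],0]
  ]
}}

```text
time: 32.1
tool_pos: [0.3837, -0.4318, 0.1603]
ee_rot: [3.14, 0.0, 1.488]
wrist_force: [0.2, -0.0, 0.4]
width: 0.065
finger_force: 0.0
```

```bash
python3 - <<'E'
from h import *
print(robot.get_obs()["tool_pos"])
a=robot.snapshot("scene");cv2.imwrite("pics/s9.png",a)
im=a
for u,v in((76,276),(118,280),(156,283)):
    cr=im[v-12:v+13,u-16:u+17].max(2)
    for c in blobs(cr<72,20,400):
        M=cv2.moments(c);x,y=M["m10"]/M["m00"]+u-16,M["m01"]/M["m00"]+v-12
        if cv2.contourArea(c)<150 and abs(x-u)<10: print(plane("scene",x,y,.021))
cv2.imwrite("pics/m9.png",cv2.resize(a[170:390,30:590],None,fx=1.4,fy=1.4))
E
```

```text
[ 0.38365581 -0.43180091  0.16032584]
[ 0.557  -0.3854  0.021 ]
[ 0.5389 -0.4059  0.021 ]
[ 0.5638 -0.3121  0.021 ]
[ 0.5452 -0.3315  0.021 ]
[ 0.5688 -0.2375  0.021 ]
[ 0.5485 -0.2533  0.021 ]
```

View pics/m9.png

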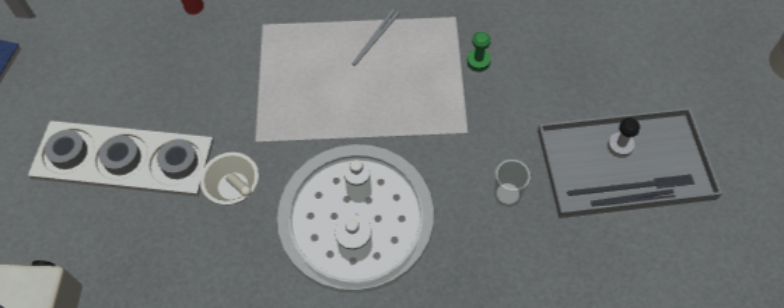

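All three holders sit in the rack at (65,148), (120,153) and (178,158). Both bottles stand on the plate at (357,175) and (353,232), the tamper stands in the tray at (622,143), and the beaker at (511,180) is undisturbed. Handing in.

```bash
python3 -c "
from bench import robot
print(robot.close_job())"
```

```text
the job is handed in; nothing more can be done
None
```

I handed the job in at about 32 s: the last picture shows both bottles upright on the desiccator plate, both loose holders seated in the rack pockets, the tamper standing in the tray, and the racked holder and beaker where they were; the hand-in gave no verdict.

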